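# Slide the large squashes along the plank into the packing bay

## Robot

A 6-joint arm with a two-finger parallel gripper is mounted at the origin on the work surface. World frame = base frame: x ahead of the robot, y to its left, z up, the work surface at z = 0. Lengths are in mm, angles in rad, forces in N, time in s.
With the tool pointing down it reaches from about 350 to 975 mm from the base axis. Payload 7.1 kg.
Tool frame: the origin (TCP) lies on the front face of the gripper's body, between the roots of the fingers; the fingertips stand 80 mm ahead of it and the grasp point (between the pads) lies 61 mm ahead of it (env.tips_ahead is the distance from the TCP to the fingertips, in mm); z points along the fingers, y is the direction in which the jaws open and shut (so a half turn about z gives the same grasp; the last joint's range is limited). The gripper opens to 88 mm and grips with 3 to 60 N. Pads are 20 mm wide; open, the fingers measure 115 mm over their backs; the gripper's body (75 mm by 178 mm) begins 61 mm behind the grasp point.
Start: joints at [-1.16, 0.423, 1.63, -0, 1.089, -0.019], TCP at [260.446, -568.132, 302.675] pointing down, gripper open.
Joint ranges: [-3, 3], [-0.9, 2.11], [0.09, 2.58], [-1.31, 4.45], [0.11, 2.69], [-2.54, 2.54]. Speed limits (rad/s): [2.39, 2.39, 3.01, 3.14, 3.14, 3.14].

## Interface

Orientations are given as a unit quaternion [x, y, z, w].
In Python, from station import env, set_gripper, viewer, workorder gives the robot as it stands. Calls block until the motion is done:
- env.reach(position, orientation): joint-space move of the TCP to a pose.
- env.move_l(position, rot=None, rate=150, f_stop=None): straight line of the TCP; rot=None keeps the orientation; rate is the mean speed in mm/s. With f_stop (N) it stops when the force on the tool has changed by that much, and returns True; else False.
- env.move_joints(angles): joint-space move.
- set_gripper(opening): finger opening in mm; the grip force is fixed at half the most; returns when the fingers have stopped.
- env.hold(seconds).
- env.ik(position, orientation): joint angles nearest the present ones, or None.
- env.read_state(): the state.
- viewer.camera(name): name is "scene" or "top" or "wrist"; returns the picture (400x640x3 uint8, blue, green, red); there is no depth.
- viewer.camera_params(name): a dict with "fx", "fy", "cx", "cy" (pixels), "pose" (4x4, takes a point from camera to world coordinates); the wrist camera has in their place "tool_from_camera" (4x4, takes a point from camera to tool coordinates, whose origin is the TCP and whose axes are the flange's). Camera axes: x right, y up, looking along -z (the intrinsics and any distortion apply to the point x, -y, -z); pixel columns grow to the right and rows downward; lengths in mm; the calibration is good to about 2 mm. A picture is of the moment at which its call begins: read the wrist's pose just before it. camera_params takes no time and is no camera call.
A pose or a line that the arm cannot do raises env.IKError and nothing moves.
- workorder.sign_off(): hands the job in, once; it reports no verdict.
The state is a dict: "time_s": time; "qpos": joint angles; "dq": joint speeds; "tau": joint torques, N m; "tool_pos": TCP position; "orientation": TCP orientation; "force": force on the tool from outside, world axes, zero at the start; "wrist_torque": the same for the moment, N m; "width": finger opening in mm.
Only numpy, scipy, OpenCV 4.12 (cv2) and the standard library are available. Lean on these libraries where they do the work, as an engineer would, in place of code of your own. Each camera call takes 0.05 s, during which the arm holds its last target. There are 200 camera calls.

## Task

Swing the packing bay's gate open, then push every large squash first up against the wooden plank, short of the bay, and from there along the plank into the bay; when all are wholly inside, swing the gate fully shut behind them. Slide the large ones, never lift them off the table (their stalks and skin are tender). Keep the small squashes on the table but out of the bay and its mouth: move the one that lies in the way to any clear place, and leave the cup, brush, bowl, jar and sponge alone.

Things in the scene. Friction and masses are not known exactly. Their poses are not given: they have to be found in the camera images.
- plank (a point): Frame of the fixed wooden sorting lane: a point at table height on the lane face of the long plank. x: level, off the plank into the lane (away from the robot); y: along the plank towards the bay; z up. In mm in this frame, the plank (60 high, 18 thick) fills x -18..0, y -422..438. The lane is the open table along it, at y below 115.
- bay (a point): Centre of the packing bay's floor (the table top), plank frame x 54, y 270 mm. The bay is the channel between plank and a parallel kerb, 108 mm wide, y 125..420, its open mouth facing -y. The kerb (40 high, 15 thick) fills x 108..123, y 125..420; an end board 60 high closes y 420.
- set_down (a point): A point on the clear table top outside the bay, beyond the kerb (plank frame x 220, y 200 mm), where a small squash can be set down.
- gate_pivot (a point): Vertical pivot of the gate, on a post at the mouth end of the kerb (plank frame x 115.5, y 115 mm), 35 mm above the table.
- gate (a joint): Gate angle, rad. 0: shut, the bar lies square across the mouth, from the pivot towards the plank (-x of the plank frame). Growing: free end swings away from the bay, counter-clockwise from above; 1.57: along -y; 3.0: end of travel, beside the lane. Bar 106 mm long from the pivot, 14 thick, 20 to 50 above the table. Stiff hinge (0.06 N m friction): stays where left.
- gate_knob (a point): Upright round wooden knob on the gate bar, 85 mm from the pivot, 16 mm in diameter, from 50 to 95 mm above the table; the point is on its axis, 78 mm above the table, to pinch or push.
- big1_c (a point): A squash of the large size: round, orange-tan, ribbed, standing on its flat base; 90 mm in diameter, widest from 32 to 44 mm up, body 76 mm high plus a 10 mm stalk; 0.36 kg (varies). The point is on its axis, 38 mm above its base. It slides on its base and turns freely as it is pushed. May be absent (None).
- big2_c (a point): A squash of the large size: round, orange-tan, ribbed, standing on its flat base; 90 mm in diameter, widest from 32 to 44 mm up, body 76 mm high plus a 10 mm stalk; 0.36 kg (varies). The point is on its axis, 38 mm above its base. It slides on its base and turns freely as it is pushed. May be absent (None).
- big3_c (a point): A squash of the large size: round, orange-tan, ribbed, standing on its flat base; 90 mm in diameter, widest from 32 to 44 mm up, body 76 mm high plus a 10 mm stalk; 0.36 kg (varies). The point is on its axis, 38 mm above its base. It slides on its base and turns freely as it is pushed. May be absent (None).
- small1_c (a point): A squash of the small size: same look, 68 mm in diameter, body 60 mm high plus a 10 mm stalk, 0.16 kg; the point is on its axis, 30 mm above its base. Lies at the start in the row with the large ones.
- small2_c (a point): A squash of the small size: same look, 68 mm in diameter, body 60 mm high plus a 10 mm stalk, 0.16 kg; the point is on its axis, 30 mm above its base. Lies at the start against the plank in front of the bay's gate.
- small3_c (a point): A squash of the small size: same look, 68 mm in diameter, body 60 mm high plus a 10 mm stalk, 0.16 kg; the point is on its axis, 30 mm above its base. Lies at the start beyond the row, away from the robot.
- cup: Metal cup standing on the table, 80 mm in diameter and 80 mm high; bystander, origin at the centre of its underside; to be left alone.
- brush: Hand brush 200 mm long and 42 mm wide, lying on the table along its x axis; bystander, origin at the centre of its underside; to be left alone.
- bowl: Steel bowl, 140 mm in diameter, 60 mm high; bystander, origin at the centre of its underside; to be left alone.
- jar: Glass jar with white cap, 72 mm in diameter, 100 mm high; bystander, origin at the centre of its underside; to be left alone.
- sponge: Green scouring sponge, 110 x 70 x 30 mm; bystander, origin at the centre of its underside; to be left alone.

How it is judged (in metres and radians):
On the way, in this order (a step that is already met when the one before it is completed fails the run):
1. the gate is swung open, clear of the lane (value of joint gate above 1.4 rad), for 0.2 s.
2. every large squash present lies along the plank, gap under 25 mm, with at least one of them still short of the bay (x of big1_c in the frame of plank between 0.02 and 0.07 m and y of big1_c in the frame of plank between -0.47 and 0.42 m and x of big2_c in the frame of plank between 0.02 and 0.07 m and y of big2_c in the frame of plank between -0.47 and 0.42 m and x of big3_c in the frame of plank between 0.02 and 0.07 m and y of big3_c in the frame of plank between -0.47 and 0.42 m and y of any of big1_c, big2_c, big3_c in the frame of plank below 0.1 m), for 0.2 s.
3. every large squash present is inside the bay while the gate stands open (y of big1_c in the frame of plank between 0.16 and 0.42 m and x of big1_c in the frame of plank between 0.02 and 0.09 m and y of big2_c in the frame of plank between 0.16 and 0.42 m and x of big2_c in the frame of plank between 0.02 and 0.09 m and y of big3_c in the frame of plank between 0.16 and 0.42 m and x of big3_c in the frame of plank between 0.02 and 0.09 m and value of joint gate above 0.5 rad), for 0.2 s.
At the end, for the whole second after the job is handed in: Every large squash present rests in the bay (centre over 160 mm along the plank, 20 to 90 mm off it); the small ones are on the table, out of the bay and its mouth (centre over 130 mm off the plank, or under 70 mm along it); the gate is shut within 0.09 rad (y of big1_c in the frame of plank between 0.16 and 0.42 m and x of big1_c in the frame of plank between 0.02 and 0.09 m and y of big2_c in the frame of plank between 0.16 and 0.42 m and x of big2_c in the frame of plank between 0.02 and 0.09 m and y of big3_c in the frame of plank between 0.16 and 0.42 m and x of big3_c in the frame of plank between 0.02 and 0.09 m and linear speed of each of big1, big2, big3 below 0.05 m/s and (y of small1_c in the frame of plank below 0.07 m or y of small1_c in the frame of plank above 0.45 m or x of small1_c in the frame of plank above 0.13 m or x of small1_c in the frame of plank below -0.03 m) and height (world z) of each of small1_c, small2_c, small3_c above 0.02 m and (y of small2_c in the frame of plank below 0.07 m or y of small2_c in the frame of plank above 0.45 m or x of small2_c in the frame of plank above 0.13 m or x of small2_c in the frame of plank below -0.03 m) and (y of small3_c in the frame of plank below 0.07 m or y of small3_c in the frame of plank above 0.45 m or x of small3_c in the frame of plank above 0.13 m or x of small3_c in the frame of plank below -0.03 m) and value of joint gate below 0.09 rad); the robot touches nothing.
It fails at once if a large squash is lifted more than 35 mm off the table (height (world z) of any of big1_c, big2_c, big3_c above 0.073 m).
It fails at once if a bystander (cup, brush, bowl, jar, sponge) is moved more than 4 cm (distance of any of cup, brush, bowl, jar, sponge from where it was at the start of the episode above 0.04 m).
Of big1, big2, big3 only 2 to 3 are there at a start; the rules pass over those that are not, and their reading is None.
At some moment in a run one of big1, big2, big3 may be knocked a few centimetres aside while the robot is not near it.
Once in a run the grip may slacken for a moment while it holds something.
It also fails if it takes over 210 s, if anything falls off the work surface, if the arm or the gripper's body presses on something with over 40 N, if the wrist force passes 120 N, or if a joint passes its speed limit or range.

## Working session

There is one attempt and no reset: what is moved stays moved. The work goes in short steps, each a Python script; the robot and the scene stay as the last script left them, time stands still between calls to the robot, and variables do not carry over. Pictures are saved under pics/ and viewed, about 12 in all and at most 16, crops included, and the job is handed in when it is done.

```bash
ls; mkdir -p pics
python3 - <<'E'
from station import env,viewer
import cv2,numpy as np
for n in("scene","top"):
    cv2.imwrite(f"pics/{n}0.png",viewer.camera(n)); p=viewer.camera_params(n); print(n,{k:(np.round(v,3).tolist()) for k,v in p.items()})
p=viewer.camera_params("wrist");print(p)
print(env.read_state())
E
```

```text
pics
scene {'fx': 502.722, 'fy': 502.722, 'cx': 318.057, 'cy': 198.004, 'pose': [[-0.469, -0.704, 0.533, 1279.649], [0.883, -0.372, 0.285, 415.536], [-0.003, 0.605, 0.796, 1234.379], [0.0, 0.0, 0.0, 1.0]]}
top {'fx': 422.262, 'fy': 422.262, 'cx': 325.639, 'cy': 193.005, 'pose': [[0.011, 0.977, -0.211, 312.457], [-1.0, 0.011, -0.001, -9.594], [0.001, 0.211, 0.977, 1057.751], [0.0, 0.0, 0.0, 1.0]]}
{'fx': 317.217907670982, 'fy': 317.217907670982, 'cx': 321.53781738177156, 'cy': 202.60760142616107, 'tool_from_camera': array([[ 7.87993712e-04,  9.66531435e-01,  2.56547001e-01,
         6.96447762e+01],
       [ 9.99999684e-01, -7.89437800e-04, -9.73584292e-05,
         7.30878217e-01],
       [ 1.08427917e-04,  2.56546996e-01, -9.66531752e-01,
        -8.19067154e+01],
       [ 0.00000000e+00,  0.00000000e+00,  0.00000000e+00,
         1.00000000e+00]])}
{'time_s': 0.1, 'qpos': array([-1.15999788e+00,  4.23758672e-01,  1.63060456e+00, -1.44810772e-05,
        1.08861351e+00, -1.90284499e-02]), 'dq': array([-0.00113119, -0.00298726, -0.00197228, -0.00049562, -0.00105219,
       -0.00034038]), 'tau': array([ 2.41743190e-03, -5.45614207e+01, -2.74322605e+01,  6.47066371e-02,
        1.87516812e-02, -2.66565974e-05]), 'tool_pos': array([ 260.29302338, -567.78519807,  301.98649071]), 'orientation': array([ 9.76993905e-01,  2.13266103e-01, -1.40986728e-04, -6.77565702e-04]), 'force': array([ 0.63128034, -0.69150404,  0.47566462]), 'wrist_torque': array([0.00588071, 0.02983365, 0.01909491]), 'width': 87.79883196988058}
```

View pics/top0.png

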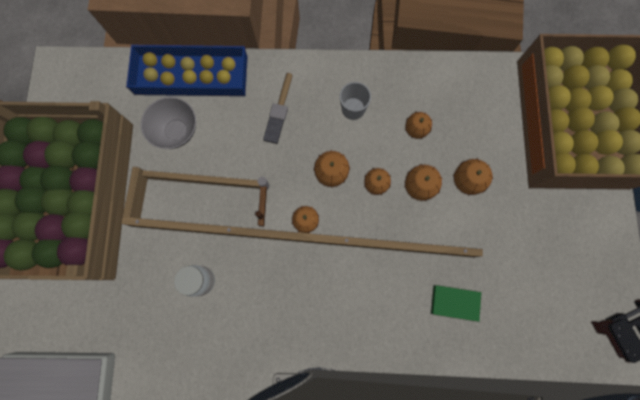

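View pics/scene0.png

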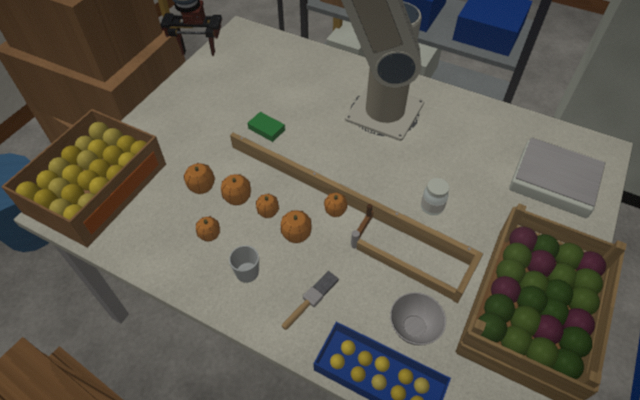

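```bash
cat > h.py <<'E'
import numpy as np,cv2,json,os
from station import env,viewer,set_gripper,workorder
from scipy.spatial.transform import Rotation as R
def ray(n,uv,P=None):
    p=P or viewer.camera_params(n); T=np.array(p["pose"]) 
    d=np.array([(uv[0]-p["cx"])/p["fx"],-(uv[1]-p["cy"])/p["fy"],-1.])
    return T[:3,3],T[:3,:3]@d
def on_z(n,uv,z):
    o,d=ray(n,uv); return o+d*(z-o[2])/d[2]
def blobs(im,amin=150):
    h=cv2.cvtColor(im,cv2.COLOR_BGR2HSV)
    m=cv2.inRange(h,(5,150,70),(19,255,255))
    m=cv2.morphologyEx(m,cv2.MORPH_OPEN,np.ones((5,5),np.uint8))
    n,l,s,c=cv2.connectedComponentsWithStats(m)
    return [(c[i].round(1),int(s[i,4]),s[i,2:4]) for i in range(1,n) if s[i,4]>amin]
def fr():
    f=json.load(open("plank.json")); return np.array(f["o"]),np.array(f["y"])
def W(x,y,z=0):
    o,yy=fr(); xx=np.array([yy[1],-yy[0]]); return np.r_[o+x*xx+y*yy,z]
def PL(p):
    o,yy=fr(); xx=np.array([yy[1],-yy[0]]); d=np.array(p)[:2]-o; return np.array([d@xx,d@yy])
E
python3 - <<'E'
from h import *
im=cv2.imread("pics/top0.png"); 
for n in("top","scene"):
    for c,a,s in blobs(cv2.imread(f"pics/{n}0.png")):
        if n=="top" and not(290<c[0]<500 and 100<c[1]<240): continue
        if n=="scene" and not(180<c[0]<350 and 150<c[1]<250): continue
        print(n,c,a,s,on_z(n,c,38)[:2].round())
h=cv2.cvtColor(im,cv2.COLOR_BGR2HSV)
m=cv2.inRange(h,(8,70,40),(25,255,255))
pts=[]
for u in list(range(150,255,4))+list(range(330,475,4)):
    v0=224+ (u-150)*(250-224)/330
    r=[v for v in range(int(v0)-12,int(v0)+12) if m[v,u]]
    if r: pts.append((u,min(r)-.5,max(r)+.5))
pts=np.array(pts); print(pts[::8])
w=np.array([on_z("top",(u+0.,v),60)[:2] for u,v,_ in pts])
l=cv2.fitLine(w.astype(np.float32),cv2.DIST_HUBER,0,1,1).ravel();print(l)
cv2.imwrite("pics/c1.png",np.hstack([cv2.resize(im[140:290,120:300],None,fx=4,fy=4,interpolation=cv2.INTER_CUBIC)]))
cv2.imwrite("pics/c2.png",cv2.resize(im[225:275,440:500],None,fx=8,fy=8,interpolation=cv2.INTER_CUBIC))
E
```

```text
top [419. 125.] 328 [22 22] [ 713. -246.]
top [332.5 167.7] 729 [31 32] [598. -25.]
top [474.7 175.5] 694 [31 31] [ 582. -380.]
top [424.9 181.5] 731 [32 32] [ 565. -255.]
top [377.6 180.9] 375 [23 23] [ 565. -137.]
top [305.3 219.4] 421 [23 24] [466.  40.]
scene [197.8 177.4] 545 [27 28] [ 581. -379.]
scene [235.  189.3] 586 [27 27] [ 567. -251.]
scene [334.7 203.9] 327 [21 21] [475.  41.]
scene [266.8 205.7] 333 [20 20] [ 574. -134.]
scene [295.3 225.9] 646 [28 28] [598. -24.]
scene [206.9 228.4] 326 [21 20] [ 723. -243.]
[[150.  219.5 227.5]
 [182.  222.5 229.5]
 [214.  225.5 232.5]
 [246.  228.5 235.5]
 [350.  237.5 244.5]
 [382.  240.5 247.5]
 [414.  243.5 250.5]
 [446.  245.5 253.5]]
[7.7786781e-02 9.9697000e-01 4.2781314e+02 1.6626118e+01]
```

View pics/c1.png

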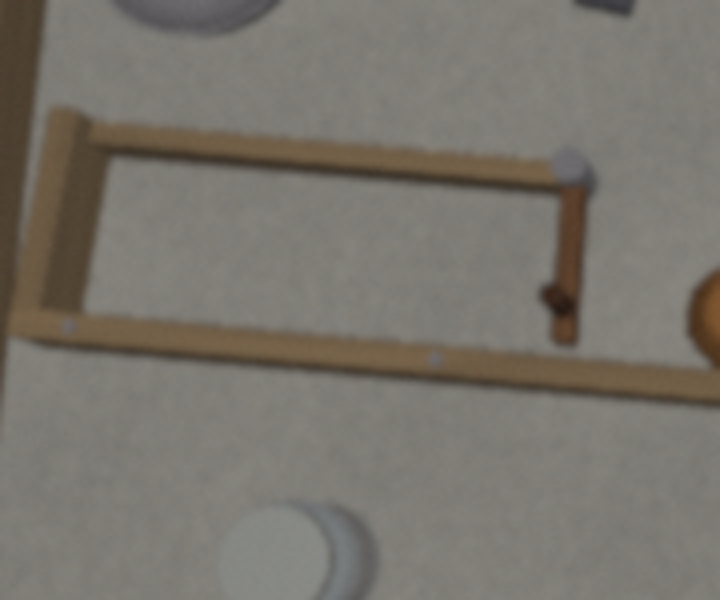

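View pics/c2.png

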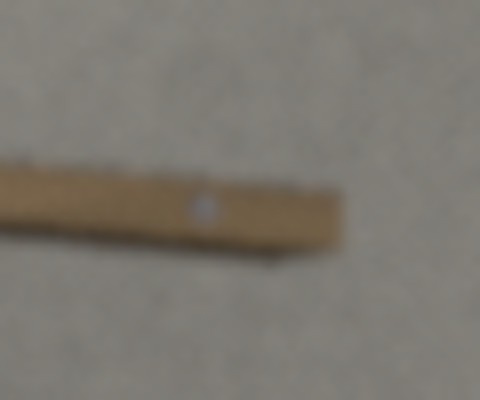

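```bash
cat >> h.py <<'E'
def yaw(a): # a: angle of tool x axis from plank x axis; jaws along plank y at a=0
    o,yy=fr(); p=np.arctan2(-yy[0],yy[1])+a
    return R.from_euler('z',p)*R.from_euler('x',np.pi)
def quat(a): return yaw(a).as_quat()
TIP=80
def go(x,y,tz,a=None,rate=200,f=None):
    p=W(x,y,tz+TIP); return env.move_l(p.tolist(),None if a is None else quat(a).tolist(),rate=rate,f_stop=f)
def reach(x,y,tz,a): env.reach(W(x,y,tz+TIP).tolist(),quat(a).tolist())
def st():
    s=env.read_state(); print("t",round(s["time_s"],1),"pl",PL(s["tool_pos"]).round(),"tip",round(s["tool_pos"][2]-TIP),"F",s["force"].round(1),"w",round(s["width"],1),"q6",s["qpos"][5].round(2))
def look(name=None):
    im=viewer.camera("top")
    if name: cv2.imwrite(f"pics/{name}.png",im)
    out=[]
    for c,a,s in blobs(im):
        if 130<c[0]<510 and 100<c[1]<245:
            out.append((PL(on_z("top",c,34)).round(),a)); print(out[-1])
    return out
E
python3 - <<'E'
from h import *
y=np.array([0.077787,0.99697]); p0=np.array([427.8,16.6])
e=on_z("top",(482.5,248.5),60)[:2]; e2=on_z("top",(122.5,223),60)[:2]
s=(e-p0)@y; print("len check",(e2-p0)@y-s)
o=p0+y*(s+422); json.dump({"o":o.tolist(),"y":y.tolist()},open("plank.json","w")); print(o)
for z in(50,60): print("pivot",PL(on_z("top",(262.5,181.2),z)))
print("knobtop",PL(on_z("top",(120+550/4,140+290/4),95)))
for n in("top","scene"):
  for c,a,_ in blobs(cv2.imread(f"pics/{n}0.png")):
    q=PL(on_z(n,c,34))
    if -20<q[0]<350 and -480<q[1]<150: print(n,a,q.round())
for n,x,yy,z,a in [("s2",35,45,23,0),("s2",35,45,23,np.pi),("gate",30,140,60,np.pi/2),("gate",30,140,60,-np.pi/2),("far",220,-360,25,0),("al",45,-450,25,np.pi/2),("al",45,-450,25,-np.pi/2),("in",45,160,25,np.pi/2),("in",45,160,25,-np.pi/2)]:
    q=env.ik(W(x,yy,z+TIP).tolist(),quat(a).tolist()); print(n,round(a,2),None if q is None else np.round(q,2))
E
```

```text
len check 854.1810587968738
[429.76940643  41.84122448]
pivot [119.45393193 114.59728326]
pivot [117.14770976 112.86072377]
knobtop [ 34.16751041 109.31020548]
top 328 [ 307. -265.]
top 729 [174. -54.]
top 694 [ 185. -410.]
top 731 [ 159. -286.]
top 375 [ 150. -169.]
top 421 [37.  1.]
scene 545 [ 182. -410.]
scene 586 [ 157. -284.]
scene 327 [42.  1.]
scene 333 [ 156. -166.]
scene 646 [170. -54.]
scene 326 [ 313. -263.]
s2 0 [ 0.15  0.56  2.06 -0.    0.53  1.8 ]
s2 3.14 [ 0.15  0.56  2.06  0.    0.53 -1.34]
gate 1.57 [ 0.34  0.51  1.99 -0.    0.64  0.42]
gate -1.57 None
far 0 [-0.51  0.78  1.52 -0.    0.84  1.14]
al 1.57 [-0.77  0.67  1.78 -0.    0.7  -0.69]
al -1.57 [-0.77  0.67  1.78 -0.    0.7   2.45]
in 1.57 [ 0.36  0.6   1.95 -0.    0.6   0.44]
in -1.57 None
```

Run:
```python
from h import *
f=json.load(open("plank.json")); y=np.array(f["y"]); x=np.array([y[1],-y[0]])
f["o"]=(np.array(f["o"])-3*y+1.5*x).tolist(); json.dump(f,open("plank.json","w"))
reach(36,4,140,0); 
go(36,4,16,f=15); st()
set_gripper(50); st()
go(36,4,100,rate=150); st()
go(110,60,100,rate=250); go(225,200,100,rate=250);st()
go(225,200,18,rate=150,f=8); st()
set_gripper(85); go(225,200,150); st()
# gate: push knob from the bay side
set_gripper(0)
reach(30,155,130,np.pi/2); go(30,155,58,f=10); st()
look("t1")
cv2.imwrite("pics/w1.png",viewer.camera("wrist"))
```

```text
t 3.2 pl [36.  4.] tip 16 F [0.1 0.6 1. ] w 88.0 q6 1.71
t 3.6 pl [37.  4.] tip 17 F [-1.6 -0.1  7.7] w 66.7 q6 1.71
t 4.4 pl [36.  4.] tip 100 F [-0.3 -0.2 -2.8] w 67.2 q6 1.71
t 5.8 pl [224. 199.] tip 99 F [-1.2  0.1 -2.2] w 66.8 q6 1.95
t 6.3 pl [223. 198.] tip 16 F [ 1.2 -0.   2.3] w 67.1 q6 1.95
t 7.7 pl [224. 200.] tip 149 F [-0.1 -0.3 -0.1] w 85.1 q6 1.95
t 10.8 pl [ 30. 155.] tip 58 F [-0.1  0.5 -0.2] w 0.6 q6 0.44
(array([ 305., -261.]), 341)
(array([221., 195.]), 351)
(array([170., -50.]), 770)
(array([ 184., -409.]), 691)
(array([ 157., -284.]), 727)
(array([ 147., -165.]), 392)
```

View pics/t1.png

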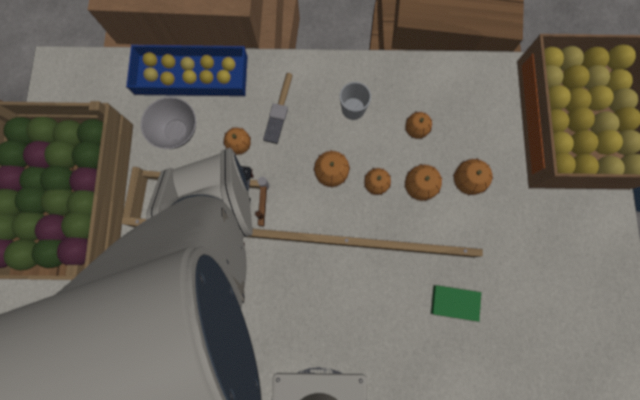

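```bash
cat >> h.py <<'E'
def arc(t,r=85): return 115.5-r*np.cos(t),115-r*np.sin(t)
E
python3 - <<'E'
from h import *
for t in np.linspace(-0.35,2.3,10):
    x,y=arc(t); 
    if go(x,y,58,rate=180,f=15): print("stop",t); break
st()
x,y=arc(2.15); go(x,y,58); go(x,y,150)
reach(300,-50,160,0)
look("t2")
cv2.imwrite("pics/t2c.png",cv2.resize(cv2.imread("pics/t2.png")[100:280,120:400],None,fx=2.5,fy=2.5))
E
```

```text
t 13.8 pl [171.  52.] tip 58 F [ 0.  -0.1  0.1] w 0.4 q6 0.18
(array([ 304., -262.]), 339)
(array([219., 197.]), 386)
(array([ 183., -407.]), 729)
(array([ 185., -286.]), 164)
```

View pics/t2c.png

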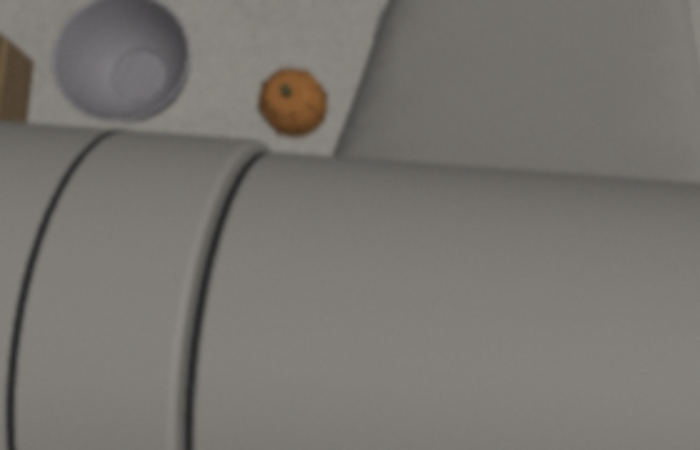

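```bash
cat >> h.py <<'E'
def park(): env.move_joints([-1.3,0.2,1.7,0,1.2,0])
E
python3 - <<'E'
from h import *
env.move_joints([-1.16,.423,1.63,0,1.089,-0.019])
look("t3"); st()
cv2.imwrite("pics/t3c.png",cv2.resize(cv2.imread("pics/t3.png")[100:280,120:500],None,fx=2,fy=2))
E
```

```text
(array([ 306., -264.]), 295)
(array([220., 197.]), 384)
(array([171., -49.]), 756)
(array([ 184., -408.]), 705)
(array([ 157., -284.]), 720)
(array([ 147., -166.]), 372)
t 18.6 pl [-122. -618.] tip 223 F [-0.5  0.8  0.4] w 0.4 q6 -0.02
```

View pics/t3c.png

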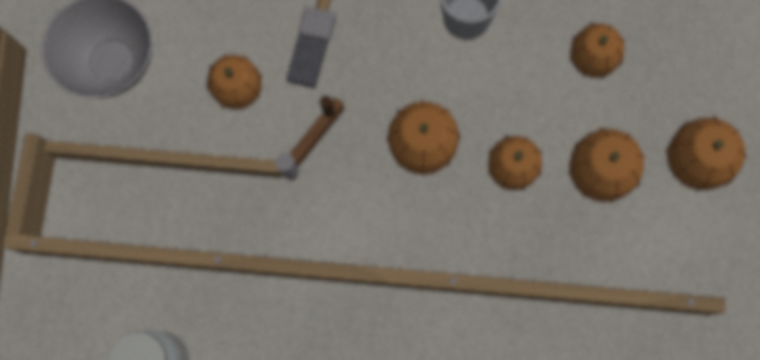

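```bash
cat >> h.py <<'E'
def cross(bx,by,xt=47):
    reach(bx+78,by,110,0); go(bx+78,by,26,f=10)
    print("stop",go(xt+47.4,by,26,rate=90,f=12)); st()
    go(xt+65,by,26,rate=100); go(xt+65,by,110,rate=300)
E
python3 - <<'E'
from h import *
set_gripper(50)
cross(184,-408); cross(157,-284); cross(171,-49)
env.move_joints([-1.16,.423,1.63,0,1.089,-0.019])
look("t4"); st()
E
```

```text
stop False
t 23.7 pl [  95. -408.] tip 26 F [ 1.2 -1.4  1.5] w 50.1 q6 0.98
stop False
t 27.5 pl [  95. -284.] tip 26 F [ 2.1 -0.9  1.5] w 49.8 q6 1.16
stop False
t 31.7 pl [ 95. -49.] tip 26 F [ 0.8 -0.5  1.3] w 50.0 q6 1.59
(array([ 305., -263.]), 325)
(array([220., 197.]), 364)
(array([ 148., -167.]), 365)
(array([ 47., -48.]), 820)
(array([  50., -290.]), 737)
(array([  49., -414.]), 727)
t 34.8 pl [-122. -618.] tip 222 F [ 0.5 -0.1  0.7] w 50.5 q6 -0.02
```

```bash
cat >> h.py <<'E'
def along(bx,by,yt,back=78,rate=120,f=12):
    A=np.pi/2
    reach(bx,by-back,110,A); go(bx,by-back,26,f=10)
    go(49,by-47,26,rate=60,f=f)
    print("stop",go(49,yt-47.4,26,rate=rate,f=f)); st()
    y=PL(env.read_state()["tool_pos"])[1]
    go(49,y-15,26,rate=100); go(49,y-15,120,rate=300)
E
python3 - <<'E'
from h import *
along(48,-48,370)
env.move_joints([-1.16,.423,1.63,0,1.089,-0.019])
look("t5"); st()
E
```

```text
stop False
t 41.5 pl [ 49. 322.] tip 26 F [-0.7 -1.7 -0.3] w 50.1 q6 0.67
(array([ 307., -264.]), 322)
(array([221., 196.]), 397)
(array([ 148., -165.]), 381)
(array([ 50., 373.]), 939)
(array([  49., -290.]), 737)
(array([  48., -412.]), 756)
t 45.7 pl [-122. -618.] tip 223 F [-0.1  0.7 -0. ] w 50.2 q6 -0.02
```

Run:
```python
from h import *
along(49,-290,282,back=62)
env.move_joints([-1.16,.423,1.63,0,1.089,-0.019])
o=look("t6"); st()
b=[p for p,a in o if p[0]<80 and p[1]<-300]
if len(b)==1 and abs(b[0][0]-48)<15:
    along(b[0][0],b[0][1],191)
    env.move_joints([-1.16,.423,1.63,0,1.089,-0.019])
    look("t7"); st()
    cv2.imwrite("pics/t7c.png",cv2.resize(cv2.imread("pics/t7.png")[100:280,120:500],None,fx=2,fy=2))
```

```text
stop False
t 52.8 pl [ 49. 234.] tip 26 F [ 0.5 -3.5  0.6] w 50.4 q6 0.55
(array([ 306., -265.]), 294)
(array([220., 196.]), 388)
(array([ 148., -166.]), 370)
(array([ 50., 334.]), 1847)
(array([  49., -414.]), 732)
t 56.7 pl [-122. -618.] tip 223 F [ 0.3 -0.1 -0. ] w 50.2 q6 -0.02
stop False
t 64.0 pl [ 49. 144.] tip 26 F [-0.2 -2.7  0.3] w 50.0 q6 0.4
(array([ 306., -263.]), 339)
(array([220., 196.]), 392)
(array([ 147., -166.]), 368)
(array([ 50., 333.]), 1872)
(array([ 49., 193.]), 877)
t 67.6 pl [-122. -618.] tip 223 F [-0.4  0.4 -0.4] w 50.0 q6 -0.02
```

View pics/t7c.png

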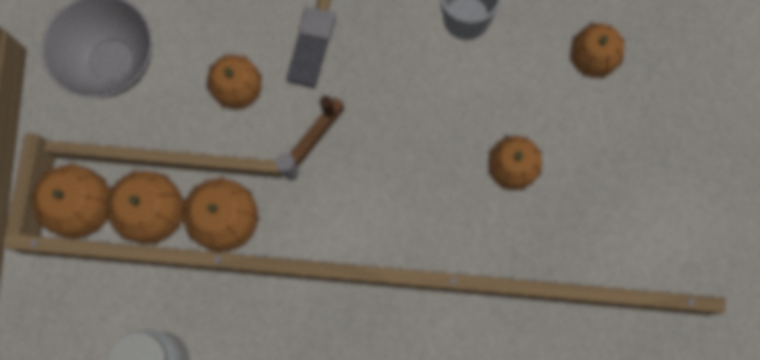

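Run:
```python
from h import *
k=PL(on_z("top",(285.5,152),95)); th=np.arctan2(115-k[1],115.5-k[0]); print("knob",k,"theta",th)
set_gripper(0)
A=np.pi/2
x,y=arc(th+.5); reach(x,y,130,A); go(x,y,58,f=10); st()
for t in np.linspace(th+.5,0.3,10):
    x,y=arc(t)
    if go(x,y,58,rate=180,f=15): print("stop",t); break
print(go(30.5,102,58,rate=40,f=6)); st()
go(32,88,58); go(32,88,150)
env.move_joints([-1.16,.423,1.63,0,1.089,-0.019])
look("t8"); st()
cv2.imwrite("pics/t8c.png",cv2.resize(cv2.imread("pics/t8.png")[140:260,120:320],None,fx=4,fy=4))
```

```text
knob [183.58124462  63.85920596] theta 2.497341235462558
t 71.8 pl [200. 102.] tip 58 F [0.6 1.  0.7] w 0.7 q6 0.25
True
t 74.9 pl [33. 97.] tip 58 F [ 2.3 -5.9  1.9] w 0.4 q6 0.33
(array([ 306., -263.]), 351)
(array([220., 196.]), 381)
(array([ 148., -166.]), 378)
(array([ 51., 333.]), 1865)
(array([ 49., 193.]), 870)
t 78.4 pl [-122. -618.] tip 223 F [-0.  -0.   0.6] w 0.3 q6 -0.02
```

View pics/t8c.png

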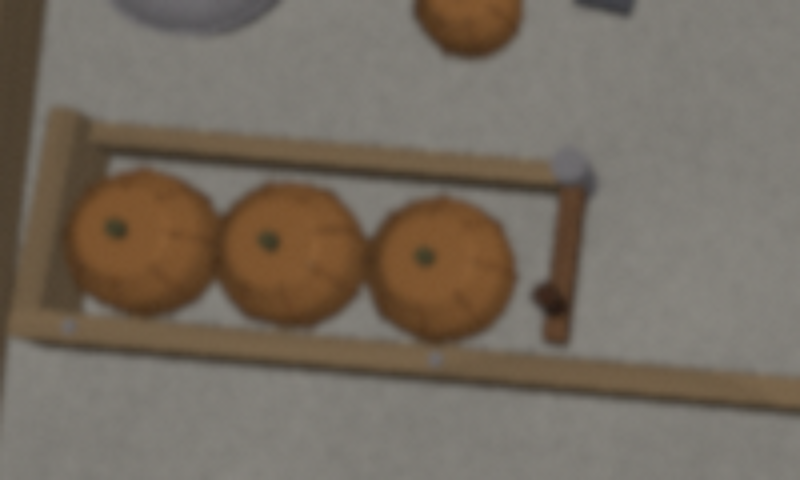

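```bash
python3 -c "
from station import workorder
print(workorder.sign_off())"
```

```text
the job is handed in; nothing more can be done
None
```

The job is done and handed in at about 78 s on the robot's clock. All three large squashes are in the bay and the gate is shut.

**What I did:**
- Carried small2, the squash in front of the gate, to the set-down point.
- Swung the gate open to about 2.5 rad.
- Slid each large squash against the plank, then one at a time along it into the bay. None was lifted.
- Pushed the gate shut by its knob until a 6 N force stop, at the place where the shut gate should be.

**Last checks (top camera, plank frame):**
- **Large squashes:** they are about 50 mm off the plank. The nearest to the mouth is at y ≈ 193. The two deeper ones touch in the image and read as one patch centred at y ≈ 333; separately placed, they are at about 283 and 373.
- **Small squashes:** they are clear of the bay and its mouth, at (220, 196), (148, −166) and (306, −263).
- **Gate:** in the picture the bar lies square across the mouth, closed slightly further than at the start. I did not measure its final angle beyond that picture and the force stop.
- **Bystanders:** I did not measure their positions at the end. The arm was not driven near any of them.

No check failed, no force stop tripped during the pushes, and I saw no knock or grip slip. My first plank fit was about 3 mm off along the plank and 1.5 mm across it, judged by the pivot, the knob and the plank's length. I corrected it before moving.

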